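Nudge a bracket onto its locating pins

ROBOT

A 6-joint arm with a two-finger parallel gripper is mounted at the origin on the work surface. World frame = base frame: x ahead of the robot, y to its left, z up, the work surface at z = 0. Lengths are in m, angles in rad, forces in N, time in s.
With the tool pointing down it reaches from about 0.325 to 0.85 m from the base axis. Payload 15.5 kg.
Tool frame: the origin (TCP) lies at the very end of the fingers, on their centre line; the grasp point (between the pads) lies 19 mm behind it; z points along the fingers, y is the line along which they close (so a half turn about z gives the same grasp; the last joint's range is limited). The gripper opens to 91 mm and grips with 3 to 60 N. Pads are 32 mm wide; open, the fingers measure 118 mm over their backs; the gripper's body (76 mm by 178 mm) begins 60 mm behind the grasp point.
Start: joints at [1.062, 0.494, 1.345, -0, 1.302, -0.096], TCP at [0.251, 0.572, 0.214] pointing down, gripper open.
Joint ranges: [-2.91, 2.91], [-0.82, 2.16], [0.22, 2.67], [-1.22, 4.37], [0.12, 2.79], [-3.08, 3.08]. Speed limits (rad/s): [1.89, 1.89, 2.57, 3.01, 3.01, 3.01].

INTERFACE

Orientations are given as a rotation vector (axis times angle).
In Python, from rig import ctrl gives the robot as it stands.
- The arm moves only by the tool arm_command, never from a script. Its argument "commands" is a list of rows, each a list of 5 numbers: the shift along the tool's x, y, z in units of 25 mm (1.0 is 25 mm), then the turn about the tool's z in degrees, then the opening, from 0 (shut) to 1 (fully open). In form: [[x, y, z, spin, claw], ...]. A call has exactly 10 rows; each row shifts and turns the commanded pose from where the row before left it, along the tool's axes as they then stand; what a row does not reach is not made up. A row lasts 1/8 s, in which the tool goes at most 62.5 mm and 10.7 degrees, less where a joint would pass 70% of its speed; a pose out of reach is approached as far as the arm can. A call is refused whole if a number of a shift passes 1 or a number of a turn 10.7, either way. A call with a gripper value outside its range is refused whole. The fingers move at their own pace and stop on an object; "grip_force" is the grip in N (left out, the last holds). Time passes only in rows, so rows that do not move let the fingers close, or fill a call up. It gives the time, the measured TCP pose, the force, the opening and the grip force at its end, in the units of the state.
- ctrl.state(): the state, without advancing time (a new reading comes with each control period).
- ctrl.grab_frame(name): name is "scene" or "side" or "wrist"; returns (picture, depth): 420x560x3 uint8, red, green, blue; 420x560 float32, m along the optical axis (not along the pixel's ray), 0 where there is no reading.
- ctrl.camera_params(name): a dict with "fov_y" (degrees; the focal length in pixels is half the picture's height over the tangent of half this angle, whatever the lens; pixels are square), "cx", "cy" (the principal point, pixels), "cam_to_world" (4x4, takes a point from camera to world coordinates); the wrist camera has in their place "mount" (4x4, takes a point from camera to tool coordinates, whose origin is the TCP and whose axes are the flange's). Camera axes: x right, y down, z forward; pixel columns grow to the right and rows downward; lengths in m; the calibration is good to about 2 mm. A picture is of the moment at which its call begins: read the wrist's pose just before it. camera_params takes no time and is no camera call.
- ctrl.job_done(): hands the job in; it is judged then, once.
The state is a dict: "clock": time; "joints": joint angles; "qvel": joint speeds; "tau": joint torques, N m; "tcp_pos": TCP position; "orientation": TCP orientation; "force": force on the tool from outside, world axes, zero at the start; "moment": the same for the moment, N m; "width": opening from 0.0 (shut) to 1.0 (fully open); "gripper_force": force on a finger pad.
Only numpy, scipy, OpenCV 4.12 (cv2) and the standard library are available. Lean on these libraries where they do the work, as an engineer would, in place of code of your own. Each camera call takes 0.05 s, during which the arm holds its last target. There are 200 camera calls.

TASK

The grey bracket lies crooked on top of the two locating pins of the blue fixture. With your fingertips push it square against the fence and nudge it sideways along the fence until both holes drop over the pins and it lies flat on the deck. Only push it, never lift or tip it up, and leave everything else where it stands.

Things in the scene. Friction and masses are not known exactly. Their poses are not given: they have to be found in the camera images.
- fixture: Fixture fixed to the bench: blue deck 170 (its x) by 310 (its y), top 20 above the bench, spanning x -90..+80, y -150..+160. Origin: at bench level under where the middle of the seated bracket belongs. x points away from the robot to the fence, y left along the fence; turned up to 20 degrees (sizes in mm)
- fence (a point): on the aluminium fence along the deck's far side: near face, y = 0, its foot. Face at fixture x = +50.5, spanning y -150..+120, top 22 above the deck. A bracket square against it has its holes in line with the pins to 0.5 in x. Brass lines across its top mark the y of the two pins, which the bracket hides at first (sizes in mm)
- pin_right (a point): foot, at deck height, of the right (-y) brass locating pin, at fixture x = +30, y = -35. Diameter 10, stands 10 above the deck, bevelled nose with a flat tip 6 across (sizes in mm)
- pin_left (a point): foot, at deck height, of the left (+y) pin, at fixture x = +30, y = +35; same size (sizes in mm)
- bracket: Loose grey metal bracket, 0.3 to 0.5 kg: plate 100 (its x) by 180 (its y), 4 thick, 4 thick flanges standing up along the near edge and both ends to 24 above the underside. Origin: centre of the underside; x away from the robot. Centre of mass 10 nearer the robot. Starts 20-42 right (-y) of its seat, 6-14 short of the fence, turned up to 6 degrees (sizes in mm)
- near_flange (a point): middle of the near flange's outer face (bracket x = -50, y = 0), 12 above the underside. The bracket starts tilted 6 to 7 degrees (0.11 rad): near edge on the deck, far side raised on the pins. It slides with 1 to 3 newtons (sizes in mm)
- right_flange (a point): outer face of the right (-y) end flange, at bracket x = -10, y = -90, 12 above the underside; the flange spans x -46..+24. When the holes meet the pins the far side falls 10 and the bracket lies flat; the pins then stop it. Pushed hard and high it would tip, so push low and gently (sizes in mm)
- hole_right (a point): centre of the right (-y) hole at the plate's underside: bracket x = +30, y = -35, diameter 13, through (sizes in mm)
- hole_left (a point): centre of the left (+y) hole at the underside: bracket x = +30, y = +35, diameter 13 (sizes in mm)
- thumb_nut: loose brass thumb nut, diameter 22, 16 tall, standing on the deck beyond the left (+y) end of the bracket; origin under its centre (not part of the job; sizes in mm)
- spacer: loose steel spacer, diameter 16, 25 tall, standing on the deck beyond the left end of the bracket; origin under its centre (not part of the job; sizes in mm)
- housings: two nested grey sheet housings, 100 x 84 x 100 tall, on the bench to the left; origin under the centre (not part of the job; sizes in mm)
- drill: yellow and black cordless drill standing on its battery, 190 tall, back left; origin under the battery (not part of the job; sizes in mm)
- rivet_tub: open blue tub, 90 x 120 x 45 tall, near left; origin under its centre (not part of the job; sizes in mm)
- screwdriver: screwdriver lying on the bench to the right; origin below its middle (not part of the job; sizes in mm)
- tape: roll of green tape lying flat, solid core, diameter 100, 25 tall, back right; origin under its centre (not part of the job; sizes in mm)
- spray: pale grey spray can, diameter 60, 170 tall, to the right; origin under its centre (not part of the job; sizes in mm)

How it is judged:
At the end, for the whole second after the job is handed in: Both holes of the bracket are around their pins (right on right, left on left, centres within 3 mm) and within 2 mm of the deck; the bracket lies flat (tilt below 0.025 rad) and at rest (horizontal distance between hole_right and pin_right below 0.003 m and z of hole_right in the frame of pin_right below 0.002 m and horizontal distance between hole_left and pin_left below 0.003 m and z of hole_left in the frame of pin_left below 0.002 m and angle between bracket's own z axis and vertical below 0.025 rad and linear speed of bracket below 0.01 m/s); the robot touches nothing.
It fails at once if the bracket is lifted or tipped up: its middle more than 18 mm above the deck, either hole more than 25 mm above it, or the plate tilted more than 0.3 rad (z of bracket in the frame of pin_left above 0.018 m or angle between bracket's own z axis and vertical above 0.3 rad or z of any of hole_left, hole_right in the frame of pin_left above 0.025 m).
It fails at once if one of the other things is moved by more than 20 mm (distance of any of thumb_nut, spacer, housings, drill, rivet_tub, screwdriver, tape, spray from where it was at the start of the episode above 0.02 m).
It also fails if it takes over 51 s, if anything falls off the work surface, if the arm or the gripper's body presses on something with over 40 N, if the wrist force passes 120 N, or if a joint passes its speed limit or range.

## Working session

There is one attempt and no reset: what is moved stays moved. The work goes in short steps, Python scripts to look and compute and a tool call to move; the robot and the scene stay as the last step left them, time stands still between calls to the robot, and variables do not carry over. Pictures are saved under pics/ and viewed, at most 10 in all, crops included, and the job is handed in when it is done.

Besides the shell and the picture viewer there is one more tool, called after "Call:" by a JSON object that holds its "fn" and its "kwargs", one argument or row to a line. arm_command: Moves the arm, as the interface text tells. Its arguments: {"type":"object","properties":{"commands":{"type":"array","items":{"type":"array","items":{"type":"number"}}},"grip_force":{"type":"number"}},"required":["commands"]}

```bash
mkdir -p pics; cat > h.py <<'E'
import numpy as np,cv2
from scipy.spatial.transform import Rotation as R
from rig import ctrl
def grab(n,save=None):
    s=ctrl.state();p=ctrl.camera_params(n);im,d=ctrl.grab_frame(n)
    if n=='wrist':
        T=np.eye(4);T[:3,:3]=R.from_rotvec(s['orientation']).as_matrix();T[:3,3]=s['tcp_pos'];T=T@p['mount']
    else:T=np.array(p['cam_to_world'])
    f=210/np.tan(np.radians(p['fov_y'])/2)
    v,u=np.mgrid[:420,:560]
    P=np.stack([(u-p['cx'])/f*d,(v-p['cy'])/f*d,d],-1)@T[:3,:3].T+T[:3,3]
    P[d==0]=np.nan
    if save:cv2.imwrite('pics/'+save,im[:,:,::-1]);np.savez('pics/'+save[:-4],im=im,P=P,T=T,f=f,c=[p['cx'],p['cy']])
    return im,P,T,f
E
python3 - <<'E'
from h import *
for n in['scene','side']:
    im,P,T,f=grab(n,n+'0.png');print(n,T.round(3).tolist(),f)
s=ctrl.state();print(s['clock'],R.from_rotvec(s['orientation']).as_matrix().round(3),s['force'])
a=[cv2.imread(f'pics/{n}0.png') for n in['scene','side']]
E
```

```text
scene [[0.575, 0.582, -0.575, 1.213], [0.818, -0.405, 0.408, -0.542], [0.005, -0.705, -0.709, 0.957], [0.0, 0.0, 0.0, 1.0]] 513.1826868044802
side [[0.771, -0.491, 0.407, -0.042], [-0.637, -0.587, 0.499, -0.673], [-0.006, -0.644, -0.765, 1.086], [0.0, 0.0, 0.0, 1.0]] 477.00069264641155
0.1 [[-0.916  0.402 -0.001]
 [ 0.402  0.916 -0.001]
 [ 0.    -0.001 -1.   ]] [ 0.59358023 -0.01989571 -0.50114447]
```

View pics/scene0.png

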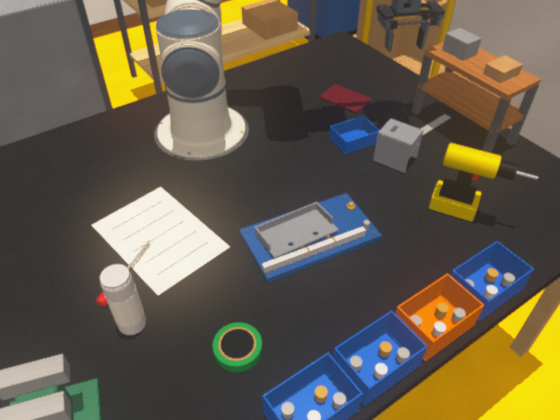

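View pics/side0.png

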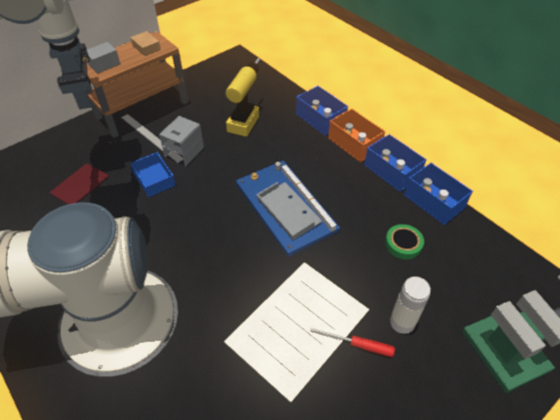

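Both views show the fixture in mid-bench (scene ~310,235; side ~288,205), with the bracket right of centre, the white fence on the far side, and the nut and spacer at the left end.

```bash
python3 - <<'E'
from h import *
for n in['scene','side']:
    q=np.load(f'pics/{n}0.npz');im=q['im'].astype(int);P=q['P']
    z=P[...,2]
    reg=(np.abs(P[...,0]-.56)<.3)&(np.abs(P[...,1])<.3)&(z>.008)&(z<.1)
    lab,cc,st,ce=None,*[None]*3
    k,l,st,ce=cv2.connectedComponentsWithStats(reg.astype(np.uint8))
    for i in range(1,k):
        if st[i,4]<300:continue
        p=P[l==i]; r=cv2.minAreaRect(p[:,:2].astype(np.float32));print(n,st[i],ce[i].round(),r,np.percentile(p[:,2],[5,50,95]).round(4))
    l0=l==l[232,297]
    deck=l0&(im[...,2]-im[...,0]>50); fen=l0&(im.min(-1)>170)
    for nm,m in(('deck',deck),('fen',fen)):
        p=P[m];r=cv2.minAreaRect(p[:,:2].astype(np.float32));print(nm,m.sum(),r,np.percentile(p[:,2],[5,50,95]).round(4))
E
```

```text
scene [ 240  193  142   89 6797] [308. 236.] ((0.5523810386657715, 0.008856430649757385), (0.3127600848674774, 0.17449353635311127), 80.62495422363281) [0.0164 0.0259 0.0441]
scene [451 244  43  34 329] [473. 262.] ((0.8584550619125366, 0.2299051284790039), (0.0037840537261217833, 0.13840636610984802), 0.3597813844680786) [0.0151 0.0569 0.077 ]
scene [396 274  53  42 536] [423. 297.] ((0.8579275012016296, 0.07146039605140686), (0.15195532143115997, 0.004126208368688822), 89.98613739013672) [0.0125 0.051  0.0759]
scene [333 311  60  48 732] [364. 336.] ((0.8578598499298096, -0.09295531362295151), (0.004259796347469091, 0.15218640863895416), 0.009645583108067513) [0.0135 0.0501 0.0762]
scene [226 323  36  43 829] [247. 340.] ((0.7161061763763428, -0.27599629759788513), (0.047918036580085754, 0.10145306587219238), 89.9907455444336) [0.021  0.0259 0.0288]
scene [278 353  51  49 803] [302. 378.] ((0.8579080700874329, -0.24175235629081726), (0.004212405066937208, 0.11645346879959106), 0.05364711210131645) [0.0116 0.0463 0.0757]
deck 2401 ((0.5519581437110901, 0.009077832102775574), (0.3121
[... 827 characters left out ...]
236108779907, 0.17423520982265472), 80.24496459960938) [0.0171 0.0254 0.0447]
side [405 178  37  38 628] [423. 196.] ((0.8550565838813782, -0.2419636845588684), (0.009828721173107624, 0.11511155217885971), 0.11544305831193924) [0.0116 0.0441 0.0756]
side [386 224  30  27 398] [397. 234.] ((0.7129942774772644, -0.2773820459842682), (0.10027078539133072, 0.04500500485301018), 0.02118917554616928) [0.0208 0.0264 0.0299]
deck 1984 ((0.5488413572311401, 0.0069648027420043945), (0.3145458996295929, 0.17110717296600342), 80.58575439453125) [0.017  0.0212 0.0249]
fen 310 ((0.6083803176879883, -0.014860093593597412), (0.2840482294559479, 0.020039254799485207), 82.0169677734375) [0.0396 0.043  0.0468]
```

Call:
{"fn": "arm_command", "kwargs": {
  "commands": [
    [-0.93, -1, 0, 0, 1],
    [-0.93, -1, 0, 0, 1],
    [-0.93, -1, 0, 0, 1],
    [-0.93, -1, 0, 0, 1],
    [-0.93, -1, 0, 0, 1],
    [-0.93, -1, 0, 0, 1],
    [-0.93, -1, 0, 0, 1],
    [-0.93, -1, 0, 0, 1],
    [-0.93, -1, 0, 0, 1],
    [-0.93, -1, 0, 0, 1]
  ]
}}

```text
clock: 1.35
tcp_pos: [0.3638, 0.2487, 0.2138]
orientation: [-0.645, -3.074, 0.0]
force: [0.8, 0.9, 0.5]
width: 1.0
gripper_force: 0.0
```

Call:
{"fn": "arm_command", "kwargs": {
  "commands": [
    [-0.93, -1, 0, 0, 1],
    [-0.93, -1, 0, 0, 1],
    [-0.93, -1, 0, 0, 1],
    [-0.93, -1, 0, 0, 1],
    [-0.93, -1, 0, 0, 1],
    [-0.93, -1, 0, 0, 1],
    [-0.93, -1, 0, 0, 1],
    [0, 0, 0, -7.1, 1],
    [0, 0, 0, -7.1, 1],
    [0, 0, 0, 0, 1]
  ]
}}

```text
clock: 2.6
tcp_pos: [0.4422, 0.0241, 0.2138]
orientation: [-0.262, -3.13, -0.0]
force: [0.6, 0.2, 0.7]
width: 1.0
gripper_force: 0.0
```

```bash
python3 - <<'E'
from h import *
im,P,T,f=grab('wrist','w1.png');s=ctrl.state()
print(s['clock'],s['tcp_pos'],T.round(3).tolist(),R.from_rotvec(s['orientation']).as_matrix().round(3),s['force'])
E
```

```text
2.65 [0.44214965 0.02422368 0.21380009] [[0.166, 0.954, 0.249, 0.372], [0.986, -0.16, -0.042, 0.035], [-0.0, 0.252, -0.968, 0.385], [0.0, 0.0, 0.0, 1.0]] [[-0.986  0.168 -0.   ]
 [ 0.168  0.986  0.   ]
 [ 0.    -0.    -1.   ]] [-0.16071748  0.33805798  0.13457411]
```

View pics/w1.png

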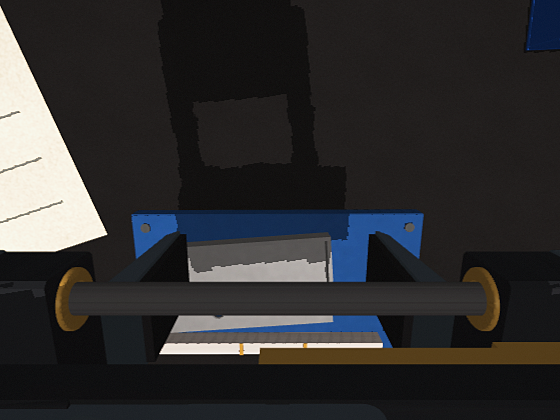

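The wrist view shows the deck's near edge (132,213)–(423,213), the near flange (188,241)–(330,234), the fence across the bottom with brass marks at (241,349) and (305,348). The right side of the picture is +y.

```bash
cat >> h.py <<'E'
def onz(q,u,v,z):
    T=q['T'];r=T[:3,:3]@np.array([(u-q['c'][0])/q['f'],(v-q['c'][1])/q['f'],1]);return T[:3,3]+r*(z-T[2,3])/r[2]
E
python3 - <<'E'
from h import *
q=np.load('pics/w1.npz');P=q['P']
a,b=onz(q,241,349,.042),onz(q,305,348,.042);print('brass',a,b,np.linalg.norm(a-b),np.degrees(np.arctan2((b-a)[0],(b-a)[1])),P[349,241],P[348,305])
c,d=onz(q,132,213,.02),onz(q,423,212.5,.02);print('near edge',c,d,np.linalg.norm(c-d),np.degrees(np.arctan2((d-c)[0],(d-c)[1])))
yaw=-np.arctan2((d-c)[0],(d-c)[1]);Rz=np.array([[np.cos(yaw),-np.sin(yaw)],[np.sin(yaw),np.cos(yaw)]])
O=(c+d)[:2]/2-Rz@[-90,5]*np.array(.001) if 0 else (c+d)[:2]/2-Rz@np.array([-.09,.005])
print('O',O,np.degrees(yaw))
F=lambda p:(Rz.T@(np.array(p)[:2]-O)).round(4)
print('brass in fix',F(a),F(b))
for u,v,n in[(188,246,'RN'),(330,234,'LN top'),(330,320,'LF'),(219,314,'hole')]:
    w=P[v-2:v+3,u-2:u+3];print(n,[(F(x),x[2].round(4)) for x in(w[0,2],w[2,2],w[4,2])])
np.savez('fix.npz',O=O,yaw=yaw)
# scene/side: bracket top pixels grey in fixture frame
for n in['scene0','side0','w1']:
    q=np.load(f'pics/{n}.npz');P=q['P'];im=q['im'].astype(int)
    X=np.einsum('...i,ij->...j',P[...,:2]-O,Rz)
    g=(np.ptp(im,axis=-1)<30)&(im.min(-1)>60)&(P[...,2]>.036)&(X[...,0]<.03)&(X[...,0]>-.09)&(abs(X[...,1])<.16)&(P[...,2]<.06)
    r=cv2.minAreaRect(X[g].astype(np.float32));print(n,g.sum(),r)
    v=X[g];print(v.min(0),v.max(0))
    dk=(im[...,2]-im[...,0]>50)&(abs(P[...,2]-.02)<.01)&(abs(X).max(-1)<.2)
    print('deck extents',np.nanpercentile(X[dk],[.5,99.5],axis=0).round(4).tolist())
E
```

```text
brass [ 0.60498815 -0.04454722  0.042     ] [0.61538622 0.02504951 0.042     ] 0.07036920582079594 8.497399504723164 [ 0.6040434  -0.04422473  0.04338924] [0.41911389 0.03313931 0.31830383]
near edge [ 0.43947411 -0.13163821  0.02      ] [0.48974888 0.17097201 0.02      ] 0.3067580404722922 9.432794708883975
O [ 5.52575105e-01 -1.56466644e-05] -9.432794708883975
brass in fix [ 0.059  -0.0353] [0.0579 0.035 ]
RN [(array([-0.0604, -0.0878]), np.float64(0.0342)), (array([-0.061 , -0.0859]), np.float64(0.0419)), (array([-0.0598, -0.0853]), np.float64(0.0446))]
LN top [(array([-0.0693,  0.0608]), np.float64(0.022)), (array([-0.0668,  0.061 ]), np.float64(0.0213)), (array([-0.0717,  0.0578]), np.float64(0.043))]
LF [(array([0.0253, 0.0624]), np.float64(0.0349)), (array([0.0274, 0.0624]), np.float64(0.0354)), (array([0.0393, 0.065 ]), np.float64(0.02))]
hole [(array([-0.1407, -0.0088]), np.float64(0.3096)), (array([-0.1398, -0.0089]), np.float64(0.3091)), (array([ 0.0252, -0.0599]), np.float64(0.0306))]
scene0 463 ((-0.016418680548667908, -0.024867713451385498), (0.09913638234138489, 0.1825946718454361), 3.339820384979248)
[-0.07021846 -0.11787066] [0.02969661 0.06725191]
deck extents [[-0.0869, -0.146], [0.0836, 0.1623]]
side0 373 ((-0.01625792682170868, -0.028611905872821808), (0.09838175028562546, 0.18421044945716858), 4.066255569458008)
[-0.07118555 -0.12232272] [0.02963131 0.06403197]
deck extents [[-0.0894, -0.1495], [0.076, 0.1601]]
w1 767 ((-0.016705594956874847, -0.01020396500825882), (0.10083848983049393, 0.14378228783607483), 4.343185901641846)
[-0.0713503  -0.08541533] [0.0294313  0.06115543]
deck extents [[-0.0892, -0.148], [0.0647, 0.1574]]
```

Call:
{"fn": "arm_command", "kwargs": {
  "commands": [
    [0, -0.3, 0.95, 0, 1],
    [0, -0.3, 0.95, 0, 1],
    [0, -0.3, 0.95, 0, 1],
    [0, -0.3, 0.95, 0, 1],
    [0, -0.16, 0.95, 0, 1],
    [0, 0, 0.95, 0, 1],
    [0, 0, 0.9, 0, 1],
    [0, 0, 0.8, 0, 1],
    [0, 0, 0.1, 0, 1],
    [0, 0, 0, 0, 1]
  ]
}}

```text
clock: 3.9
tcp_pos: [0.4368, -0.0093, 0.0267]
orientation: [-0.262, -3.131, 0.0]
force: [-0.6, 0.3, 0.2]
width: 1.0
gripper_force: 0.0
```

Call:
{"fn": "arm_command", "kwargs": {
  "commands": [
    [-0.3, 0, 0, 0, 1],
    [-0.3, 0, 0, 0, 1],
    [-0.2, 0, 0, 0, 1],
    [-0.1, 0, 0, 0, 1],
    [-0.1, 0, 0, 0, 1],
    [-0.1, 0, 0, 0, 1],
    [-0.1, 0, 0, 0, 1],
    [-0.1, 0, 0, 0, 1],
    [-0.1, 0, 0, 0, 1],
    [0, 0, 0, 0, 1]
  ]
}}

```text
clock: 5.15
tcp_pos: [0.4716, -0.0152, 0.0264]
orientation: [0.26, 3.13, -0.0]
force: [1.0, 0.5, -0.4]
width: 0.999
gripper_force: 0.0
```

Call:
{"fn": "arm_command", "kwargs": {
  "commands": [
    [-0.06, 0, 0, 0, 1],
    [-0.06, 0, 0, 0, 1],
    [-0.06, 0, 0, 0, 1],
    [-0.06, 0, 0, 0, 1],
    [-0.04, 0, 0, 0, 1],
    [-0.03, 0, 0, 0, 1],
    [0, 0, 0, 0, 1],
    [0, 0, 0, 0, 1],
    [0, 0, 0, 0, 1],
    [0, 0, 0, 0, 1]
  ]
}}

```text
clock: 6.4
tcp_pos: [0.4789, -0.0164, 0.0264]
orientation: [0.26, 3.131, -0.0]
force: [-0.6, -0.2, 0.1]
width: 1.001
gripper_force: 0.3
```

```bash
cat >> h.py <<'E'
def fx(p):
    k=np.load('fix.npz');c,s=np.cos(k['yaw']),np.sin(k['yaw']);return (np.asarray(p)[...,:2]-k['O'])@np.array([[c,-s],[s,c]])
def br(n,save=None):
    im,P,T,f=grab(n,save);X=fx(P);im=im.astype(int)
    g=(np.ptp(im,axis=-1)<30)&(im.min(-1)>60)&(P[...,2]>.034)&(X[...,0]<.03)&(X[...,0]>-.075)&(abs(X[...,1])<.16)&(P[...,2]<.06)
    g=cv2.morphologyEx(g.astype(np.uint8),cv2.MORPH_CLOSE,np.ones((2,2)))>0
    print(n,g.sum(),cv2.minAreaRect(X[g].astype(np.float32)),np.nanpercentile(X[g],[.5,99.5],axis=0).round(4).tolist())
E
python3 - <<'E'
from h import *
s=ctrl.state();print(fx(s['tcp_pos']),s['force'])
br('scene','scene2.png');br('side','side2.png')
a=[cv2.resize(cv2.imread(f'pics/{n}2.png')[150:290,210:400],None,fx=3,fy=3,interpolation=2) for n in['scene']]
cv2.imwrite('pics/c2.png',a[0])
E
```

```text
[-0.06995157 -0.02824127] [-0.63133551 -0.19375516  0.13355152]
scene 793 ((-0.009212404489517212, -0.023485489189624786), (0.10835149139165878, 0.19746312499046326), 11.298788070678711) [[-0.0679, -0.1183], [0.0338, 0.0715]]
side 312 ((0.018871821463108063, -0.06259946525096893), (0.17103034257888794, 0.07460447400808334), 62.6540412902832) [[-0.0526, -0.1227], [0.0324, 0.0219]]
```

View pics/c2.png

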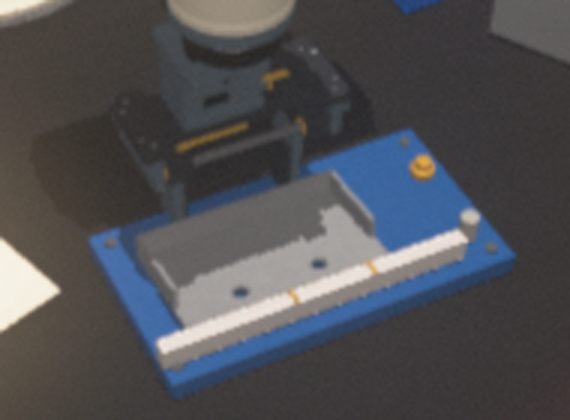

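The crop shows the bracket now nearly square with the fence, with holes at (241,291) and (319,264) and the brass marks at (294,298) and (372,268).

Call:
{"fn": "arm_command", "kwargs": {
  "commands": [
    [-0.03, 0, 0, 0, 1],
    [-0.03, 0, 0, 0, 1],
    [-0.02, 0, 0, 0, 1],
    [0, 0, 0, 0, 1],
    [0, 0, 0, 0, 1],
    [0, 0, 0, 0, 1],
    [0, 0, 0, 0, 1],
    [0, 0, 0, 0, 1],
    [0, 0, 0, 0, 1],
    [0, 0, 0, 0, 1]
  ]
}}

```text
clock: 7.75
tcp_pos: [0.4808, -0.0167, 0.0264]
orientation: [-0.26, -3.131, -0.0]
force: [-2.9, -0.5, 0.5]
width: 1.001
gripper_force: 1.3
```

```bash
python3 - <<'E'
from h import *
s=ctrl.state();print(fx(s['tcp_pos']),s['force'])
q=np.load('pics/scene2.npz')
for (u,v),z in[((241,291),.033),((319,264),.033),((294,298),.042),((372,268),.042)]:
    p=onz(q,210+(u+.5)/3-.5,150+(v+.5)/3-.5,z);print(fx(p))
E
```

```text
[-0.06805532 -0.02823542] [-2.9345038  -0.47062601  0.49700911]
[ 0.02833454 -0.06180051]
[0.02956027 0.00759795]
[ 0.05952967 -0.03115457]
[0.05836782 0.03944477]
```

Call:
{"fn": "arm_command", "kwargs": {
  "commands": [
    [-0.03, 0, 0, 0, 1],
    [0, 0, 0, 0, 1],
    [0, 0, 0, 0, 1],
    [0, 0, 0, 0, 1],
    [0, 0, 0, 0, 1],
    [0, 0, 0, 0, 1],
    [0, 0, 0, 0, 1],
    [0, 0, 0, 0, 1],
    [0, 0, 0, 0, 1],
    [0, 0, 0, 0, 1]
  ]
}}

```text
clock: 9.0
tcp_pos: [0.4809, -0.0168, 0.0263]
orientation: [-0.26, -3.13, -0.0]
force: [-5.3, -0.6, 1.8]
width: 0.999
gripper_force: 2.7
```

```bash
python3 - <<'E'
from h import *
s=ctrl.state();print(fx(s['tcp_pos']),s['force'],s['clock'])
E
```

```text
[-0.06792549 -0.02826885] [-5.29359215 -0.63096924  1.82335341] 9.0
```

Firmly against the fence. Next I retreat and go round to the right end.

Call:
{"fn": "arm_command", "kwargs": {
  "commands": [
    [0.5, 0, 0, 0, 1],
    [0.5, 0, 0, 0, 0],
    [0, 0, -1, 0, 0],
    [0, -0.5, -1, 0, 0],
    [-0.5, -1, -1, 0, 0],
    [-1, -1, 0, 0, 0],
    [-1, -1, 0, 0, 0],
    [-0.75, -1, 0, 0, 0],
    [0, -0.4, 0, 0, 0],
    [0, 0, 0, 0, 0]
  ]
}}

```text
clock: 10.25
tcp_pos: [0.5157, -0.1468, 0.1012]
orientation: [-0.262, -3.13, -0.001]
force: [0.1, -0.2, 0.9]
width: 0.045
gripper_force: 0.0
```

```bash
python3 - <<'E'
from h import *
s=ctrl.state();print(fx(s['tcp_pos']),s['tcp_pos'],s['width'],s['clock'])
br('scene','scene3.png');br('side','side3.png')
a=[cv2.resize(cv2.imread(f'pics/{n}3.png')[r:r+140,c:c+190],None,fx=3,fy=3,interpolation=2) for n,r,c in[('side',140,200)]]
cv2.imwrite('pics/c3.png',a[0])
E
```

```text
[-0.01227214 -0.15087655] [ 0.51574165 -0.14684084  0.10119119] 0.044881882074794766 10.25
scene 731 ((-0.0047548189759254456, -0.02802305668592453), (0.18297578394412994, 0.0840199738740921), 88.06018829345703) [[-0.0483, -0.1185], [0.034, 0.0622]]
side 471 ((-0.041143495589494705, -0.06416338682174683), (0.31831830739974976, 0.07218048721551895), 73.69463348388672) [[-0.0514, -0.1572], [0.0341, 0.0593]]
```

View pics/c3.png

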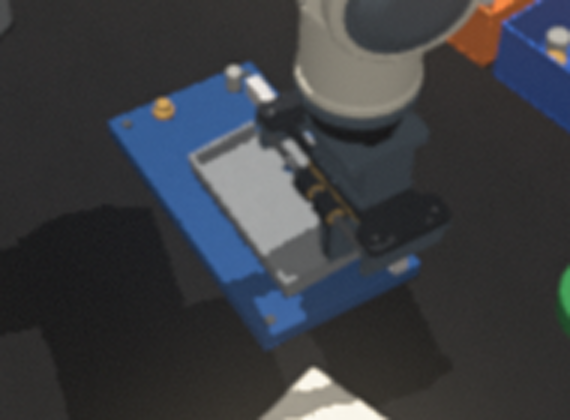

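The bracket stays square to the fence, with its right flange near y ≈ −120, and the shut fingers hang clear above its right end. I descend and approach.

Call:
{"fn": "arm_command", "kwargs": {
  "commands": [
    [0, 0, 0.9, 0, 0],
    [0, 0, 0.9, 0, 0],
    [0, 0, 0.8, 0, 0],
    [0, 0, 0.4, 0, 0],
    [0, 0, 0, 0, 0],
    [0, 0.2, 0, 0, 0],
    [0, 0.2, 0, 0, 0],
    [0, 0.1, 0, 0, 0],
    [0, 0.1, 0, 0, 0],
    [0, 0, 0, 0, 0]
  ]
}}

```text
clock: 11.6
tcp_pos: [0.5193, -0.132, 0.0265]
orientation: [0.26, 3.131, -0.0]
force: [0.3, 0.1, 1.6]
width: 0.003
gripper_force: 0.0
```

Call:
{"fn": "arm_command", "kwargs": {
  "commands": [
    [0, 0.1, 0, 0, 0],
    [0, 0.1, 0, 0, 0],
    [0, 0.1, 0, 0, 0],
    [0, 0.1, 0, 0, 0],
    [0, 0.1, 0, 0, 0],
    [0, 0.1, 0, 0, 0],
    [0, 0.1, 0, 0, 0],
    [0, 0.1, 0, 0, 0],
    [0, 0, 0, 0, 0],
    [0, 0, 0, 0, 0]
  ]
}}

```text
clock: 12.85
tcp_pos: [0.5226, -0.1124, 0.0264]
orientation: [0.26, 3.131, 0.0]
force: [0.7, -0.4, -0.1]
width: 0.0
gripper_force: 0.0
```

```bash
python3 - <<'E'
from h import *
s=ctrl.state();print(fx(s['tcp_pos']),s['tcp_pos'],s['width'],s['clock'],s['force'])
br('scene','scene4.png')
a=cv2.resize(cv2.imread('pics/scene4.png')[150:290,210:400],None,fx=3,fy=3,interpolation=2)
cv2.imwrite('pics/c4.png',a)
E
```

```text
[-0.01112427 -0.11578697] [ 0.52262485 -0.11241384  0.02643379] 6.782763844444156e-05 12.85 [ 0.69334353 -0.37118943 -0.13090812]
scene 578 ((-0.012307291850447655, -0.013103924691677094), (0.2226582020521164, 0.08653976023197174), 86.80218505859375) [[-0.0502, -0.1245], [0.0339, 0.0926]]
```

View pics/c4.png

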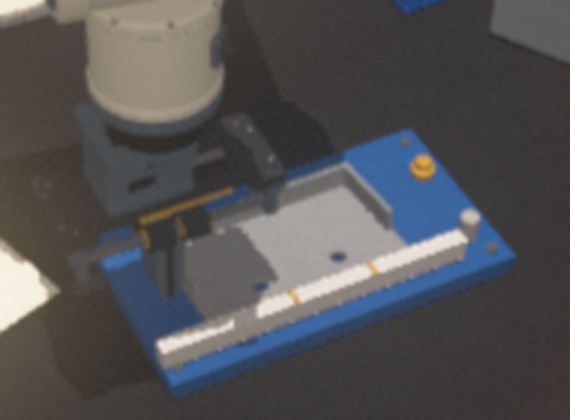

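The crop shows the holes at (261,286) and (339,257), about 17 mm further along and still square to the fence. About 13 mm remain.

Call:
{"fn": "arm_command", "kwargs": {
  "commands": [
    [0, 0.05, 0, 0, 0],
    [0, 0.05, 0, 0, 0],
    [0, 0.05, 0, 0, 0],
    [0, 0.05, 0, 0, 0],
    [0, 0.05, 0, 0, 0],
    [0, 0.05, 0, 0, 0],
    [0, 0.05, 0, 0, 0],
    [0, 0.05, 0, 0, 0],
    [0, 0, 0, 0, 0],
    [0, 0, 0, 0, 0]
  ]
}}

```text
clock: 14.15
tcp_pos: [0.5243, -0.1026, 0.0264]
orientation: [0.26, 3.131, 0.0]
force: [0.2, 0.8, -0.0]
width: -0.0
gripper_force: 0.0
```

```bash
cat >> h.py <<'E'
def chk(n,k):
    s=ctrl.state();print(fx(s['tcp_pos']).round(4),s['clock'],s['force'].round(2))
    im,P,T,f=grab('scene',n);X=fx(P)
    b=lambda x,y:np.nanmedian(P[...,2][(abs(X[...,0]-x)<.006)&(abs(X[...,1]-y)<.02)])
    print('plate z far/mid',b(.038,.0),b(.015,.0),b(-.01,.0))
    cv2.imwrite('pics/'+k,cv2.resize(cv2.imread('pics/'+n)[150:290,210:400],None,fx=3,fy=3,interpolation=2))
E
python3 -c "
from h import *
chk('s5.png','c5.png')"
```

```text
[-0.0111 -0.1058] 14.15 [ 0.16  0.75 -0.04]
plate z far/mid 0.035360318540671676 0.03243964037613811 0.029804517305791867
```

View pics/c5.png

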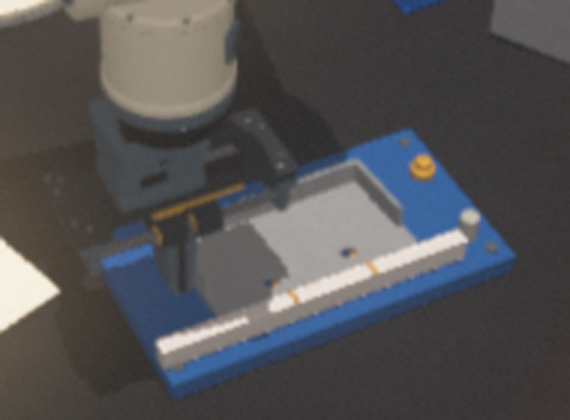

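The brass pin tips now show in the right part of each hole, (272,283) and (348,253), so a few mm remain.

Call:
{"fn": "arm_command", "kwargs": {
  "commands": [
    [0, 0.03, 0, 0, 0],
    [0, 0.03, 0, 0, 0],
    [0, 0.03, 0, 0, 0],
    [0, 0.03, 0, 0, 0],
    [0, 0, 0, 0, 0],
    [0, 0, 0, 0, 0],
    [0, 0, 0, 0, 0],
    [0, 0, 0, 0, 0],
    [0, 0, 0, 0, 0],
    [0, 0, 0, 0, 0]
  ]
}}

```text
clock: 15.45
tcp_pos: [0.5248, -0.0996, 0.0264]
orientation: [0.26, 3.131, 0.0]
force: [-0.3, -0.0, 0.2]
width: 0.006
gripper_force: 0.0
```

```bash
python3 -c "
from h import *
chk('s6.png','c6.png')"
```

```text
[-0.0111 -0.1028] 15.45 [-0.26 -0.03  0.17]
plate z far/mid 0.025608230189635428 0.0253849218492318 0.024999075700758433
```

The plate top now reads about 25 mm at far and middle points, so it has dropped flat. I retreat and verify.

Call:
{"fn": "arm_command", "kwargs": {
  "commands": [
    [0, -0.2, 0, 0, 0],
    [0, -0.4, 0, 0, 0],
    [0, -0.4, 0, 0, 0],
    [0, 0, -0.6, 0, 0],
    [0, 0, -1, 0, 0],
    [0, 0, -1, 0, 0],
    [0.5, 0, -1, 0, 0],
    [1, 0, -0.5, 0, 0],
    [1, 0, 0, 0, 0],
    [0, 0, 0, 0, 0]
  ]
}}

```text
clock: 16.75
tcp_pos: [0.4576, -0.1135, 0.13]
orientation: [-0.261, -3.131, -0.0]
force: [-0.0, -0.3, -0.1]
width: 0.007
gripper_force: 0.0
```

```bash
python3 -c "
from h import *
chk('s7.png','c7.png')
q=np.load('pics/s7.npz');P=q['P'];X=fx(P)
for x in(-.03,0,.02,.04):
  print(x,[np.nanmedian(P[...,2][(abs(X[...,0]-x)<.005)&(abs(X[...,1]-y)<.012)]).round(4) for y in(-.07,0,.07)])
"
```

```text
[-0.0751 -0.1276] 16.75 [-0.02 -0.32 -0.06]
plate z far/mid 0.02546885435076507 0.024555570660311443 0.024335583269196825
-0.03 [np.float64(0.526), np.float64(0.0244), np.float64(0.0253)]
0 [np.float64(0.0265), np.float64(0.0243), np.float64(0.0247)]
0.02 [np.float64(0.0248), np.float64(0.0245), np.float64(0.0253)]
0.04 [np.float64(0.0246), np.float64(0.0254), np.float64(0.0258)]
```

View pics/c7.png

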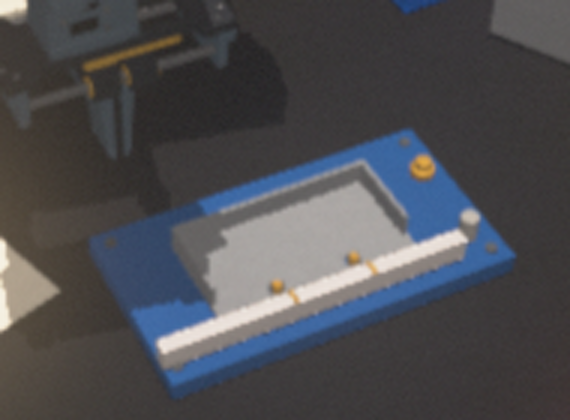

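Both pins stand up through the holes at (277,286) and (353,257), the plate is flat, and the arm is clear.

```bash
python3 -c "
from rig import ctrl
print(ctrl.job_done())"
```

```text
the job is handed in; nothing more can be done
None
```

The bracket lies flat on the deck with both holes over their pins, the arm is clear, and the job was handed in at about 17 s; the judge's result was not reported back.

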